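# Tip the halved potatoes into the pan and switch the hob on

## Robot

A 7-joint arm with a two-finger parallel gripper is mounted at the origin on a cart in front of the work surface, level with it; the furniture and walls round the work are solid. World frame = base frame: x ahead of the robot, y to its left, z up, the work surface at z = 0. Lengths are in m, angles in rad, forces in N, time in s.
With the tool pointing down it reaches from about 0.35 to 0.775 m from the base axis. Payload 3.1 kg.
Tool frame: the origin (TCP) lies at the very end of the fingers, on their centre line; the grasp point (between the pads) lies 19 mm behind it; z points along the fingers, y is the line along which they close (so a half turn about z gives the same grasp; the last joint's range is limited). The gripper opens to 85 mm and grips with 20 to 120 N. Pads are 22 mm wide; open, the fingers measure 114 mm over their backs; the gripper's body (76 mm by 85 mm) begins 54 mm behind the grasp point. The pads swing forward as they close: fully open they stand 13 mm farther back than shut.
Start: joints at [1.29, 0.311, 0.014, 1.512, -0.004, 1.319, -0.027], TCP at [0.13, -0.534, 0.231] pointing down, gripper open.
Joint ranges: [-2.7, 2.7], [-0.3, 1.91], [-1.27, 1.3], [0.12, 2.57], [-1.44, 4.58], [0.2, 2.03], [-3.05, 3.05]. Speed limits (rad/s): [2.79, 2.79, 3.14, 3.14, 3.14, 3.14, 3.14].

## Interface

Orientations are given as a 3x3 rotation matrix whose columns are the frame's x, y, z axes.
In Python, from plant import arm, optics, ticket gives the robot as it stands (arm), with the cameras (optics) and the job (ticket).
- The arm moves only by the tool shift_gripper, called after ">>>" as name(argument=value, ...), one argument or row to a line, values as JSON. Schema: {"type":"object","properties":{"deltas":{"type":"object","properties":{"rows":{"type":"array","items":{"type":"array","items":{"type":"number"},"minItems":7,"maxItems":7},"minItems":1,"maxItems":12}},"additionalProperties":false,"required":["rows"]},"squeeze":{"type":"number"},"only":{"type":"string"},"quiet":{"type":"boolean"},"lines":{"type":"string"}},"required":["deltas"],"additionalProperties":false}. deltas is an object whose key "rows" holds a list of rows, 1 to 12 of them, each of 7 numbers: a rotation vector rx, ry, rz in rad, then dx, dy, dz in m, then the finger opening in m; each row is the pose to reach, as a shift and turn from the pose commanded when the call began, along the tool's axes at that moment; what a row does not reach only later rows make up. A row lasts 1/8 s, in which the tool goes at most 0.0625 m and 0.188 rad, less where a joint would pass 70% of its speed; a pose out of reach is approached as far as the arm can. The fingers move at their own pace and stop on an object; squeeze is the grip in N (left out, the last holds). Time passes only in rows, so rows that do not move let the fingers close. The tool returns the time, the measured TCP pose, the force, the opening and the grip force at its end. only (a regular expression) keeps the lines of the reply that match it, lines (a string "A,B") keeps lines A to B, and quiet returns only ok. Input that does not fit is refused with a message, and nothing moves.
- arm.get_state(): the state, without advancing time (a new reading comes with each control period).
- optics.capture(name): name is "scene" or "top" or "wrist"; returns a dict with "image" (400x640x3 uint8, red, green, blue), "fx", "fy", "cx", "cy" (pixels), "rvec" (rotation vector, rad) and "tvec" (3), from world to camera coordinates, as OpenCV has them; the wrist camera has in their place "hand_eye" (4x4, takes a point from camera to tool coordinates, whose origin is the TCP and whose axes are the flange's). Camera axes: x right, y down, z forward; pixel columns grow to the right and rows downward; lengths in m; the calibration is good to about 2 mm. A picture is of the moment at which its call begins: read the wrist's pose just before it. There is no depth.
- ticket.close_job(): hands the job in; it is judged then, once.
The state is a dict: "t": time; "qpos": joint angles; "qvel": joint speeds; "joint_efforts": joint torques, N m; "ee_pos": TCP position; "ee_rot": TCP orientation; "force": force on the tool from outside, world axes, zero at the start; "moment": the same for the moment, N m; "grip_width": finger opening in m; "finger_force": force on a finger pad.
Only numpy, scipy, OpenCV 4.12 (cv2) and the standard library are available. Lean on these libraries where they do the work, as an engineer would, in place of code of your own. Each camera call takes 0.05 s, during which the arm holds its last target. There are 200 camera calls.

## Task

Pick up the wooden chute board by its handle with the three halved potatoes on it, carry it over the pan on the portable hob, and tip it with its open lip low over the pan so that all three slide off into the pan without being thrown or dropped from a height. Lay the empty board flat on the worktop and let go, and only then turn the hob's switch clockwise from off until it rests in its on position. Leave the pan standing on its plate and the other things where they are.

Things in the scene. Friction and masses are not known exactly. Their poses are not given: they have to be found in the camera images.
- board: Light wooden chute board, loose, 0.18 kg. Origin: centre of the deck's underside; x points to the open lip, y left, z up. Deck 180 (x) x 160 mm, 8 thick. Side walls 30 mm high, 146 mm apart inside, 125 at the lip; back wall 34 high, none at the lip. Handle with flat upright sides along -x: x = -90 to -193 mm, 24 wide, z = 18 to 38.
- board_grip (a point): Point in the middle of the board's handle, 125 mm behind the board's origin and 28 mm above the board's underside. A wall cabinet hangs behind and above the board: its front stands 0.68 m ahead of the robot's base (its pull handle 0.65), left of the robot's middle, from 0.33 m above the worktop; keep the wrist clear of it.
- board_lip (a point): Middle of the board's open front edge, on the deck's upper face: 90 mm ahead of the board's origin, 8 mm up.
- potato_a: Halved potato, about 68 x 52 x 30 mm, 55 g, loose, cut face down on the board's deck (rear left). Its origin is its middle, 14 mm above the cut face; z points away from the cut face. It starts to slide on the board at a slope of about 26 to 36 degrees.
- potato_b: The same for the second halved potato, about 70 x 50 x 32 mm (rear right on the board).
- potato_c: The same for the third halved potato, about 66 x 52 x 29 mm (nearest the lip, at any yaw).
- pan: Shallow round steel pan, loose, 0.9 kg, standing on the hob's plate. Origin: centre of its underside. Rim 250 mm across (242 inside), 60 mm above the underside (122 mm above the worktop); walls 4 mm, floor 5 mm thick. Loop handles at its +y and -y sides reach 155 mm from the centre, up to 55 mm above the underside.
- hob_plate (a point): Top centre of the hob's round plate, 62 mm above the worktop, where the pan stands; x points from the switch to the plate. The portable hob is a fixed white box with a steel top, 380 mm deep (x) by 290 mm wide (y), 55 mm high; its centre lies 50 mm before this point.
- switch (a joint): Angle of the hob's rotary switch (rad): 0 = off, bar along the hob's x axis; 1.2 = on, turned clockwise seen from above. It is sprung over-centre: it snaps to the nearer of its two end stops and is held there by about 0.15 N m; the torque falls to nothing half way, at 0.6.
- switch_grip (a point): Point on the switch's upright axis in its black bar grip, 85 mm above the worktop, 200 mm before hob_plate at the hob's robot end. The bar is 56 mm long, 14 wide, from 62 to 89 mm above the worktop, on a flat round skirt 62 mm across. The point's x axis is along the bar and turns with it.
- onion: Bystander: onion, 82 mm across, 94 mm tall, fixed to the worktop. Origin under its centre.
- garlic: Bystander: garlic bulb, 54 mm across, 53 mm tall, loose. Origin under its centre.
- lemon: Bystander: lemon, 71 x 53 mm, 51 mm tall, loose. Origin under its centre.

How it is judged:
On the way, in this order (a step that is already met when the one before it is completed fails the run):
1. the board is held up with its lip over the pan, all three potatoes still on it (horizontal distance between board_lip and pan below 0.15 m and height (world z) of board_lip above 0.11 m and distance between each of potato_a, potato_b, potato_c and board below 0.12 m), for 0.1 s.
2. all three potatoes are in the pan (horizontal distance between each of potato_a, potato_b, potato_c and pan below 0.115 m and z of each of potato_a, potato_b, potato_c in the frame of pan below 0.07 m), for 0.2 s.
3. the board lies flat on the worktop and is let go (height (world z) of board below 0.01 m and angle between board's own z axis and vertical below 0.06 rad and contact force between the fingers and board below 0.1 N), for 0.2 s.
4. the switch is turned on (value of joint switch above 1.1 rad), for 0.2 s.
At the end, for the whole second after the job is handed in: All three potatoes lie in the pan (middles within 115 mm of its axis, under 70 mm above its underside); the pan is level, within 40 mm of the plate's centre; the board lies flat on the worktop (within 10 mm, tilt under 0.06 rad), let go, at rest; the switch is on (over 1.1 rad) (all of step 2 and horizontal distance between pan and hob_plate below 0.04 m and angle between each of pan, board's own z axis and vertical below 0.06 rad and height (world z) of board between -0.01 and 0.01 m and linear speed of board below 0.02 m/s and value of joint switch above 1.1 rad); the robot touches nothing.
It fails at once if a potato is thrown or dropped from a height (moves faster than 2.2 m/s, as after a fall of 25 cm) (linear speed of any of potato_a, potato_b, potato_c above 2.2 m/s).
It fails at once if the pan is pushed over 50 mm from the plate's centre (horizontal distance between pan and hob_plate above 0.05 m).
It fails at once if the garlic or the lemon is moved by over 40 mm (distance of any of garlic, lemon from where it was at the start of the episode above 0.04 m).
It also fails if it takes over 72 s, if anything falls off the work surface, if the arm or the gripper's body presses on something with over 40 N, if the wrist force passes 120 N, or if a joint passes its speed limit or range.

## Working session

There is one attempt and no reset: what is moved stays moved. The work goes in short steps, Python scripts to look and compute and a tool call to move; the robot and the scene stay as the last step left them, time stands still between calls to the robot, and variables do not carry over. Pictures are saved under pics/ and viewed, at most 12 in all, crops included, and the job is handed in when it is done.

```bash
ls; mkdir -p pics; cat > h.py <<'E'
import numpy as np, cv2
from plant import arm, optics, ticket
def cam(c):
    R=cv2.Rodrigues(np.array(c["rvec"],float))[0]; t=np.array(c["tvec"],float).ravel()
    return R,t
def ray(c,u,v,z):
    R,t=cam(c); o=-R.T@t; d=R.T@np.array([(u-c["cx"])/c["fx"],(v-c["cy"])/c["fy"],1.])
    return o+d*(z-o[2])/d[2]
def proj(c,p):
    R,t=cam(c); q=R@np.array(p,float)+t
    return np.array([c["fx"]*q[0]/q[2]+c["cx"],c["fy"]*q[1]/q[2]+c["cy"]])
E
python3 - <<'E'
from h import *
for n in("scene","top"):
    c=optics.capture(n); cv2.imwrite(f"pics/{n}0.png",c["image"][:,:,::-1]); R,t=cam(c); print(n,c["fx"],-R.T@t)
s=arm.get_state(); print(s["ee_pos"],s["ee_rot"],s["t"])
E
```

```text
pics
plant.py
scene 504.41161532868585 [-0.06606276  0.93530909  1.01001895]
top 520.9698293183887 [0.36023897 0.18045169 1.45390071]
[ 0.12995573 -0.53375913  0.23034117] [[ 9.71602187e-01  2.36619692e-01 -5.57525632e-04]
 [ 2.36620340e-01 -9.71600116e-01  2.00716660e-03]
 [-6.67568265e-05 -2.08208936e-03 -9.99997830e-01]] 0.1
```

View pics/top0.png

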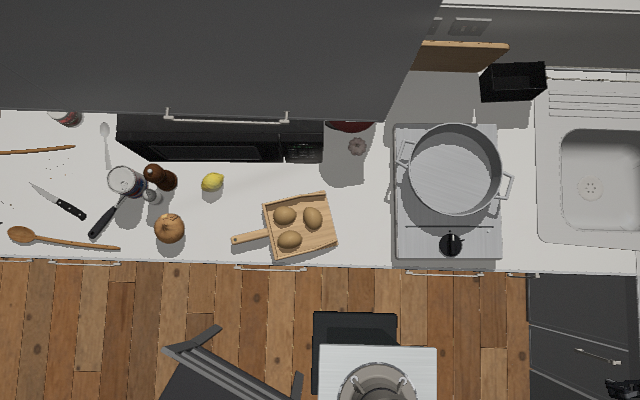

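View pics/scene0.png

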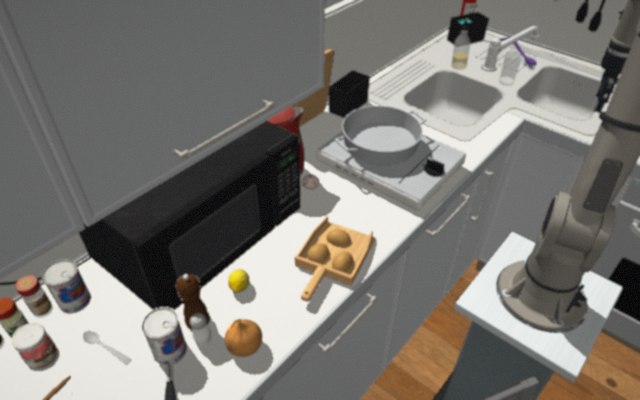

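Top view: the board's handle end is at (232,240) and its lip runs (323,193)-(338,245). The pan rim is centred near (455,168), the switch is at (451,245), the garlic at (357,146), the lemon at (212,182) and the onion at (169,228). The scene view agrees.

```bash
cat > m.py <<'E'
from h import *
c=optics.capture("top"); im=c["image"]; hsv=cv2.cvtColor(im,cv2.COLOR_RGB2HSV)
roi=np.zeros(im.shape[:2],np.uint8); roi[180:262,222:345]=1
m=((hsv[...,1]>60)&(hsv[...,0]<25)).astype(np.uint8)*roi
n,l,st,ce=cv2.connectedComponentsWithStats(m); k=1+np.argmax(st[1:,4]); m=(l==k).astype(np.uint8)
print("mask",st[k])
# handle pixels: left of board
v,u=np.nonzero(m); P=np.array([ray(c,a,b,0.038)[:2] for a,b in zip(u,v)])
h=P[(u<258)]; mean=h.mean(0); w,V=np.linalg.eigh(np.cov(h.T)); d=V[:,1]; d*=-np.sign(d[1])
print("handle mean",mean,"dir",d,np.degrees(np.arctan2(d[1],d[0])),"len/wid",np.sqrt(12*w))
s=(h-mean)@d; print("handle extents",s.min(),s.max(), "tip", mean+d*s.min())
hull=cv2.convexHull(np.stack([u,v],1).astype(np.int32)); ap=cv2.approxPolyDP(hull,3,True)[:,0]
for a in ap: print(a, ray(c,*a,0.038)[:2], ray(c,*a,0.008)[:2])
# pan: rim circle
for nm,z,pts in [("panrim",.122,[(408,167),(501,167),(455,122),(455,216)]),("switch",.089,[(451,245)]),("garlic",.03,[(357,146)]),("lemon",.03,[(212,182)]),("onion",.06,[(169,228)])]:
    for p in pts: print(nm,p,ray(c,*p,z)[:2])
cr=im[110:270,220:520]; cv2.imwrite("pics/crop1.png",cv2.resize(cr,None,fx=2.6,fy=2.6,interpolation=cv2.INTER_CUBIC)[:,:,::-1])
E
python3 m.py
```

```text
mask [ 231  190  107   70 4071]
handle mean [0.43032322 0.3719153 ] dir [ 0.28664272 -0.95803755] -73.34293285736983 len/wid [0.02313953 0.07294977]
handle extents -0.03751460469837839 0.037433709382963795 tip [0.41956993 0.4078557 ]
[337 244] [0.4197932  0.12108931] [0.42105503 0.11983154]
[274 259] [0.37448463 0.28977468] [0.37478647 0.292091  ]
[233 244] [0.41140803 0.40196822] [0.4124922 0.4066617]
[231 237] [0.43009213 0.40835152] [0.43157217 0.41318025]
[262 204] [0.52248609 0.32873498] [0.52592377 0.33187679]
[323 190] [0.56636919 0.16332829] [0.57073666 0.16296548]
panrim (408, 167) [ 0.62169415 -0.05536498]
panrim (501, 167) [ 0.62958709 -0.29911283]
panrim (455, 122) [ 0.74662628 -0.17898551]
panrim (455, 216) [ 0.49721401 -0.17769972]
switch (451, 245) [ 0.42395833 -0.1756551 ]
garlic (357, 146) [0.69486035 0.07178712]
lemon (212, 182) [0.58014277 0.46989273]
onion (169, 228) [0.44795857 0.57070008]
```

View pics/crop1.png

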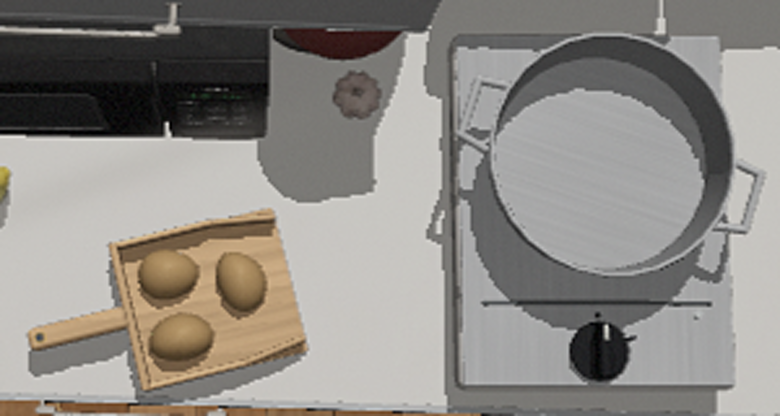

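Crop: the lip points right and slightly up, there is one potato at the front and two at the rear, and the path on the worktop between board and hob is clear. Before moving, I'll check reach for the tilt pose with a kinematic model (the joint layout looks like an xArm7).

```bash
cat > k.py <<'E'
import numpy as np
from scipy.optimize import least_squares
from scipy.spatial.transform import Rotation as Ro
LO=np.array([-2.7,-.3,-1.27,.12,-1.44,.2,-3.05]);HI=np.array([2.7,1.91,1.3,2.57,4.58,2.03,3.05])
AL=[0,-1,1,1,1,1,-1];A=[0,0,0,.0525,.0775,0,.076];D=[.267,0,.293,0,.3425,0,.097]
B=[0,0,0]; TL=0.172
def fk(q,base=None,tl=None):
    b=B if base is None else base
    T=np.eye(4);T[:3,:3]=Ro.from_euler('z',b[0]).as_matrix();T[2,3]=b[1]
    for i in range(7):
        ca,sa=(1,0) if AL[i]==0 else (0,AL[i]); c,s=np.cos(q[i]),np.sin(q[i])
        T=T@np.array([[c,-s,0,A[i]],[s*ca,c*ca,-sa,-D[i]*sa],[s*sa,c*sa,ca,D[i]*ca],[0,0,0,1]])
    e=np.eye(4);e[2,3]=TL if tl is None else tl
    return T@e
E
python3 - <<'E'
from k import *
from plant import arm, optics, ticket
s=arm.get_state();q=s["qpos"]
T=fk(q); p=s["ee_pos"]; print(T,p, np.hypot(*T[:2,3]),np.hypot(*p[:2]), np.arctan2(p[1],p[0])-np.arctan2(T[1,3],T[0,3])); print(np.array(s["ee_rot"]))
E
```

```text
[[ 0.23432648  0.97166128 -0.03107186  0.14094998]
 [ 0.9650065  -0.23635355 -0.1135758   0.51190139]
 [-0.11770115 -0.00337073 -0.99304334  0.2022479 ]
 [ 0.          0.          0.          1.        ]] [ 0.12999388 -0.53384178  0.23043777] 0.5309519096335046 0.5494410347766959 -2.634047097101911
[[ 9.71596413e-01  2.36643529e-01 -4.99885261e-04]
 [ 2.36644049e-01 -9.71594775e-01  1.78552488e-03]
 [-6.31529983e-05 -1.85310444e-03 -9.99998281e-01]]
```

```bash
cat > t.py <<'E'
import sys
from h import *
from scipy.spatial.transform import Rotation as Ro
# usage: t.py dirdeg tiltdeg x y z  : TCP target; tool x = -d, tool z = down tilted (lip down by tilt)
def Rt(ang,tilt):
    a,t=np.radians([ang,tilt]); d0=np.array([np.cos(a),np.sin(a),0]); up=np.array([0,0,1.])
    d=d0*np.cos(t)-up*np.sin(t); u=up*np.cos(t)+d0*np.sin(t)
    return np.stack([-d,np.cross(-u,-d),-u],1)
def tcp_from_lip(L,ang,tilt,g):   # g = grip (back dist from lip, tcp height over deck top)
    R=Rt(ang,tilt); return np.array(L)+R[:,0]*g[0]-R[:,2]*g[1]
def row(p,R,s=None):
    s=s or arm.get_state(); Rc=np.array(s["ee_rot"]); dp=Rc.T@(np.array(p)-s["ee_pos"]); rv=Ro.from_matrix(Rc.T@R).as_rotvec()
    return "%.3f %.3f %.3f  %.3f %.3f %.3f  n=%.1f"%(*rv,*dp,max(np.linalg.norm(dp)/.0625,np.linalg.norm(rv)/.188))
if __name__=="__main__":
    if sys.argv[1]=="lip":
        v=list(map(float,sys.argv[2:])); 
        for t in v[4:]: 
            p=tcp_from_lip(v[:3],v[3],t,(.215,.001)); print(t,p,row(p,Rt(v[3],t)))
    else:
        v=list(map(float,sys.argv[1:])); print(row(v[2:],Rt(v[0],v[1])))
E
python3 t.py -45 0 .432 .013 .25;python3 t.py lip .584 -.139 .16 -45 0 20 45
python3 - <<'E'
from h import *
c=optics.capture("top")
for p in[(388,118),(440,5),(170,118),(285,118)]: print(p,ray(c,*p,.33),ray(c,*p,.5))
E
```

```text
-0.001 -0.002 -2.117  0.423 -0.460 -0.019  n=11.3
0.0 [0.43197204 0.01302796 0.161     ] -0.001 -0.002 -2.117  0.423 -0.460 0.070  n=11.3
20.0 [0.44138229 0.00361771 0.23447402] 0.368 0.205 -2.092  0.430 -0.449 -0.003  n=11.4
45.0 [ 0.477      -0.032       0.31273506] 0.823 0.461 -1.989  0.456 -0.406 -0.082  n=11.7
(388, 118) [0.69037656 0.02689761 0.33      ] [0.64044031 0.05012403 0.5       ]
(440, 5) [ 0.96222308 -0.08963618  0.33      ] [ 0.87116762 -0.04878298  0.5       ]
(170, 118) [0.67393997 0.50968963 0.33      ] [0.6264899  0.45988946 0.5       ]
(285, 118) [0.68258089 0.25587975 0.33      ] [0.6338238  0.24447059 0.5       ]
```

>>> shift_gripper(
  deltas={"rows":[[0,0,-2.117,0.423,-0.46,-0.02,0.085],[0,0,-2.117,0.423,-0.46,-0.02,0.085],[0,0,-2.117,0.423,-0.46,-0.02,0.085],[0,0,-2.117,0.423,-0.46,-0.02,0.085],[0,0,-2.117,0.423,-0.46,-0.02,0.085],[0,0,-2.117,0.423,-0.46,-0.02,0.085],[0,0,-2.117,0.423,-0.46,-0.02,0.085],[0,0,-2.117,0.423,-0.46,-0.02,0.085],[0,0,-2.117,0.423,-0.46,-0.02,0.085],[0,0,-2.117,0.423,-0.46,-0.02,0.085],[0,0,-2.117,0.423,-0.46,-0.02,0.085],[0,0,-2.117,0.423,-0.46,-0.02,0.085]]},
)

```text
t: 1.7
ee_pos: [0.4323, 0.0138, 0.2511]
ee_rot: [[-0.711, 0.703, -0.001], [0.703, 0.711, 0.0], [0.001, -0.0, -1.0]]
force: [-1.0, -1.1, -0.4]
grip_width: 0.0846
finger_force: 0.0
```

```bash
python3 t.py -45 45 .477 -.032 .313; python3 -c "
from h import *;print(arm.get_state()['qpos'])"
```

```text
-0.002 0.785 0.005  -0.064 -0.001 -0.062  n=4.2
[ 0.6151059   0.10409504 -0.73944263  1.74655475  0.07195588  1.31911768
  0.6509691 ]
```

>>> shift_gripper(
  deltas={"rows":[[0,0.785,0,-0.064,0,-0.062,0.085],[0,0.785,0,-0.064,0,-0.062,0.085],[0,0.785,0,-0.064,0,-0.062,0.085],[0,0.785,0,-0.064,0,-0.062,0.085],[0,0.785,0,-0.064,0,-0.062,0.085],[0,0.785,0,-0.064,0,-0.062,0.085]]},
)

```text
t: 2.45
ee_pos: [0.4758, -0.031, 0.3094]
ee_rot: [[-0.5, 0.708, -0.498], [0.496, 0.706, 0.505], [0.709, 0.006, -0.705]]
force: [0.3, 1.8, 1.0]
grip_width: 0.0848
finger_force: 0.0
```

```bash
python3 t.py -45 45 .477 -.032 .313; python3 -c "
from h import *;print(arm.get_state()['qpos'])"
```

```text
0.005 -0.003 0.003  0.001 0.000 -0.004  n=0.1
[ 0.73191882  0.79092199 -0.93504503  1.07272608 -0.0259508   2.03211582
  0.58899548]
```

```bash
python3 t.py -74 0 .4396 .3422 .15
```

```text
-0.193 -0.773 0.480  0.090 0.237 0.319  n=6.5
```

>>> shift_gripper(
  deltas={"rows":[[-0.193,-0.773,0.48,0.09,0.237,0.319,0.085],[-0.193,-0.773,0.48,0.09,0.237,0.319,0.085],[-0.193,-0.773,0.48,0.09,0.237,0.319,0.085],[-0.193,-0.773,0.48,0.09,0.237,0.319,0.085],[-0.193,-0.773,0.48,0.09,0.237,0.319,0.085],[-0.193,-0.773,0.48,0.09,0.237,0.319,0.085],[-0.193,-0.773,0.48,0.09,0.237,0.319,0.085],[-0.193,-0.773,0.48,0.09,0.237,0.319,0.085],[-0.193,-0.773,0.48,0.09,0.237,0.319,0.085]]},
)

```text
t: 3.58
ee_pos: [0.4407, 0.3406, 0.1498]
ee_rot: [[-0.275, 0.961, 0.004], [0.961, 0.275, -0.008], [-0.009, 0.002, -1.0]]
force: [0.4, -0.4, 0.3]
grip_width: 0.0852
finger_force: 0.0
```

```bash
python3 t.py -74 0 .4396 .3422 .15
cat > w.py <<'E'
import sys
from h import *
def wcap():
    s=arm.get_state(); c=optics.capture("wrist"); T=np.eye(4); T[:3,:3]=s["ee_rot"];T[:3,3]=s["ee_pos"]
    W=np.linalg.inv(T@np.array(c["hand_eye"])); c["rvec"]=cv2.Rodrigues(W[:3,:3])[0]; c["tvec"]=W[:3,3]; return c
if __name__=="__main__":
    c=wcap(); cv2.imwrite("pics/%s.png"%sys.argv[1],c["image"][:,:,::-1]); R,t=cam(c); print(-R.T@t)
    d=np.array([np.cos(np.radians(-74)),np.sin(np.radians(-74))]); o=np.array([.474,.222]); 
    for x,y in[(-193,0),(-90,12),(-90,-12),(-125,0)]: print(x,y,proj(c,[*(o+d*x/1000+np.array([-d[1],d[0]])*y/1000),.038]))
E
python3 w.py w1
```

```text
0.002 0.009 -0.000  0.002 -0.001 -0.000  n=0.0
[0.42027362 0.41222183 0.29026029]
-193 0 [319.09902847 113.60920542]
-90 12 [331.54044667 223.89996427]
-90 -12 [306.86420827 223.90334242]
-125 0 [319.17038333 189.31341849]
```

View pics/w1.png

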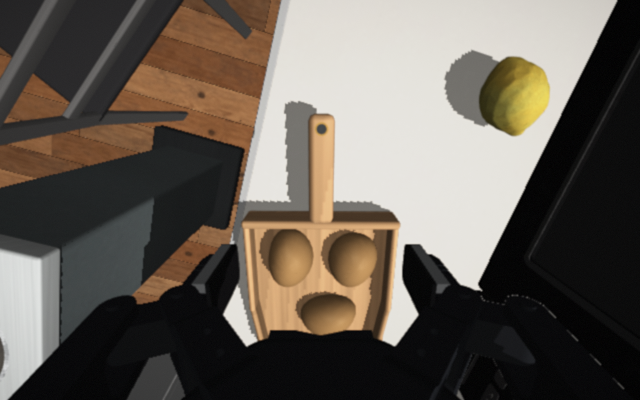

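The handle tip is at (321,115) and the handle root at (321,222), within 2 px of the prediction, so the grasp pose is right. Descend and grip.

>>> shift_gripper(
  deltas={"rows":[[0,0.009,0,0.002,0.001,0.06,0.085],[0,0.009,0,0.002,0.001,0.11,0.085],[0,0.009,0,0.002,0.001,0.139,0.085],[0,0.009,0,0.002,0.001,0.139,0.085]]},
  squeeze=100,
)

```text
t: 4.12
ee_pos: [0.4412, 0.3388, 0.0081]
ee_rot: [[-0.272, 0.962, -0.003], [0.962, 0.272, -0.003], [-0.002, -0.004, -1.0]]
force: [-0.6, 0.4, 1.6]
grip_width: 0.0847
finger_force: 0.0
```

>>> shift_gripper(
  deltas={"rows":[[0,0,0,0,0,0,0.01],[0,0,0,0,0,0,0.01],[0,0,0,0,0,0,0.01],[0,0,0,0,0,0,0.01],[0,0,0,0,0,0,0.01],[0,0,0,0,0,0,0.01]]},
  squeeze=100,
)

```text
t: 4.88
ee_pos: [0.4412, 0.3431, 0.0108]
ee_rot: [[-0.275, 0.962, -0.0], [0.962, 0.275, 0.002], [0.002, 0.001, -1.0]]
force: [-0.9, -0.5, 4.9]
grip_width: 0.0226
finger_force: 97.5
```

```bash
python3 -c "
from h import *;print(arm.get_state()['moment'])"
```

```text
[-0.21241506  0.22029401 -0.08933864]
```

>>> shift_gripper(
  deltas={"rows":[[0,0,0,0,0,-0.01,0.01],[0,0,0,0,0,-0.03,0.01],[0,0,0,0,0,-0.05,0.01],[0,0,0,0,0,-0.08,0.01],[0,0,0,0,0,-0.11,0.01],[0,0,0,0,0,-0.14,0.01],[0,0,0,0,0,-0.165,0.01],[0,0,0,0,0,-0.175,0.01],[0,0,0,0,0,-0.175,0.01],[0,0,0,0,0,-0.175,0.01]]},
)

```text
t: 6.12
ee_pos: [0.4405, 0.3415, 0.1833]
ee_rot: [[-0.275, 0.961, -0.003], [0.961, 0.275, 0.0], [0.001, -0.003, -1.0]]
force: [-0.1, -0.4, -4.4]
grip_width: 0.0224
finger_force: 98.1
```

```bash
python3 w.py w2;python3 t.py lip .584 -.139 .18 -45 0
```

```text
[0.42115629 0.41191737 0.3245232 ]
-193 0 [319.76014261 115.43311787]
-90 12 [330.85024454 213.87877982]
-90 -12 [308.79112866 213.85291627]
-125 0 [319.80051631 182.63682436]
0.0 [0.43197204 0.01302796 0.181     ] -0.003 -0.002 -0.507  -0.313 -0.099 0.002  n=5.3
```

View pics/w2.png

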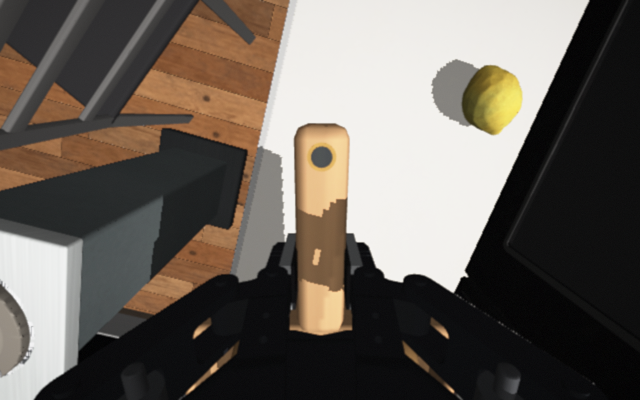

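Held with the handle straight in the hand. The handle tip is at (321,125). I'll check droop numerically and take a top-view crop.

```bash
python3 - <<'E'
from h import *
from w import wcap
s=arm.get_state();R=np.array(s["ee_rot"]);p=s["ee_pos"]; c=wcap()
print("tip pred if level",proj(c,p+R@[.0675,0,-.027]))
for dr in (3,6,10):
    a=np.radians(dr); x,z=.0675,-.008; x2=x*np.cos(a)+z*np.sin(a); z2=z*np.cos(a)-x*np.sin(a)
    print(dr,proj(c,p+R@[x2,0,-.019+z2]))
c=optics.capture("top"); cr=c["image"][130:290,210:370]; cv2.imwrite("pics/t2.png",cv2.resize(cr,None,fx=3,fy=3,interpolation=cv2.INTER_CUBIC)[:,:,::-1])
for y in(-.0625,.0625,): print("lip pred",proj(c,p+R@[-.215,y,-.001]))
E
```

```text
tip pred if level [319.58569294 125.6455013 ]
3 [319.55813364 127.48298329]
6 [319.52927114 129.93359607]
10 [319.48882671 134.22993618]
lip pred [341.21621896 233.44717949]
lip pred [328.48694497 184.31713694]
```

View pics/t2.png

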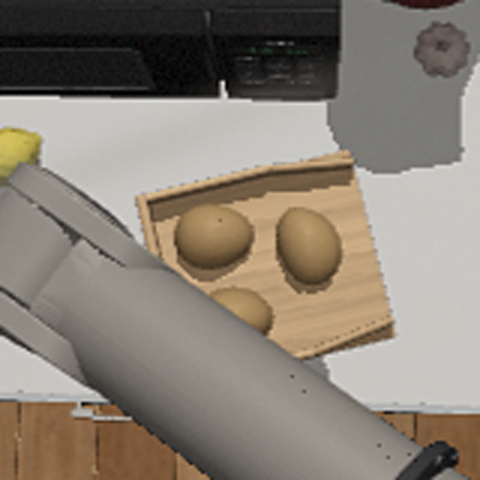

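The tip matches the level prediction and all three potatoes are still on the board (crop (213,235), (310,245), (238,310)). Carry it over the pan in gradual steps.

>>> shift_gripper(
  deltas={"rows":[[0,0,-0.02,-0.012,-0.004,0,0.01],[0,0,-0.06,-0.036,-0.012,0,0.01],[0,0,-0.11,-0.067,-0.021,0,0.01],[0,0,-0.165,-0.1,-0.032,0,0.01],[0,0,-0.22,-0.135,-0.043,0,0.01],[0,0,-0.275,-0.17,-0.054,0,0.01],[0,0,-0.33,-0.205,-0.065,0,0.01],[0,0,-0.385,-0.24,-0.076,0,0.01],[0,0,-0.44,-0.27,-0.086,0,0.01],[0,0,-0.48,-0.296,-0.094,0,0.01],[0,0,-0.5,-0.309,-0.098,0,0.01],[0,0,-0.507,-0.313,-0.099,0,0.01]]},
)

```text
t: 7.78
ee_pos: [0.4312, 0.013, 0.1834]
ee_rot: [[-0.706, 0.708, -0.003], [0.708, 0.706, 0.001], [0.003, -0.001, -1.0]]
force: [-0.7, 0.7, -4.3]
grip_width: 0.0223
finger_force: 98.2
```

```bash
python3 t.py lip .584 -.139 .15 -45 0 10 18 24 28 32 36 40 44
python3 - <<'E'
from h import *
c=optics.capture("top"); cr=c["image"][100:300,310:550]; cv2.imwrite("pics/t3.png",cv2.resize(cr,None,fx=3,fy=3,interpolation=cv2.INTER_CUBIC)[:,:,::-1])
E
```

```text
0.0 [0.43197204 0.01302796 0.151     ] -0.001 -0.003 -0.002  -0.001 0.001 0.032  n=0.5
10.0 [0.43440448 0.01059552 0.18831917] -0.001 0.171 -0.002  -0.004 0.001 -0.005  n=0.9
18.0 [0.43963133 0.00536867 0.21738971] -0.001 0.311 -0.002  -0.011 0.001 -0.034  n=1.7
24.0 [ 4.45403156e-01 -4.03155814e-04  2.38361924e-01] -0.001 0.416 -0.002  -0.019 0.001 -0.055  n=2.2
28.0 [ 0.45009925 -0.00509925  0.25181933] -0.001 0.485 -0.002  -0.026 0.001 -0.069  n=2.6
32.0 [ 0.45544769 -0.01044769  0.26478069] -0.001 0.555 -0.002  -0.033 0.001 -0.082  n=3.0
36.0 [ 0.46142243 -0.01642243  0.27718285] -0.001 0.625 -0.002  -0.042 0.001 -0.094  n=3.3
40.0 [ 0.46799435 -0.02299435  0.28896538] -0.001 0.695 -0.002  -0.051 0.001 -0.106  n=3.7
44.0 [ 0.47513144 -0.03013144  0.30007089] -0.001 0.765 -0.002  -0.061 0.001 -0.117  n=4.1
```

View pics/t3.png

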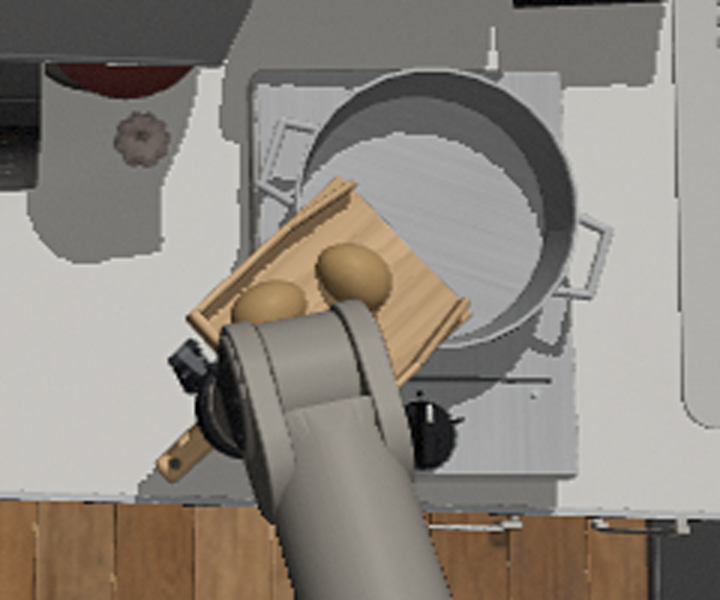

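The lip's middle is over the pan's near part, with the corners inside the rim and the pan centred. Tilt about the lip, slowly.

>>> shift_gripper(
  deltas={"rows":[[0,0,0,0,0,0.01,0.01],[0,0.06,0,0,0,0.02,0.01],[0,0.12,0,-0.001,0.001,0.015,0.01],[0,0.171,0,-0.004,0.001,0.005,0.01],[0,0.24,0,-0.007,0.001,-0.009,0.01],[0,0.311,0,-0.011,0.001,-0.024,0.01],[0,0.364,0,-0.015,0.001,-0.035,0.01],[0,0.416,0,-0.019,0.001,-0.045,0.01],[0,0.45,0,-0.022,0.001,-0.052,0.01],[0,0.485,0,-0.026,0.001,-0.059,0.01],[0,0.52,0,-0.029,0.001,-0.065,0.01],[0,0.555,0,-0.033,0.001,-0.072,0.01]]},
)

```text
t: 9.32
ee_pos: [0.4566, -0.0082, 0.2549]
ee_rot: [[-0.601, 0.706, -0.375], [0.599, 0.708, 0.373], [0.529, -0.0, -0.849]]
force: [0.2, -1.0, -3.2]
grip_width: 0.0221
finger_force: 98.4
```

```bash
python3 t.py lip .584 -.139 .14 -45 32 36 40 44 45
python3 - <<'E'
from h import *
a=optics.capture("scene")["image"][80:240,280:500]; b=optics.capture("top")["image"][100:260,370:530]
cv2.imwrite("pics/t4.png",np.hstack([cv2.resize(i,(w,480),interpolation=cv2.INTER_CUBIC) for i,w in((a,400),(b,390))])[:,:,::-1])
E
```

```text
32.0 [ 0.45544769 -0.01044769  0.25478069] -0.001 0.001 0.001  -0.001 -0.002 -0.000  n=0.0
36.0 [ 0.46142243 -0.01642243  0.26718285] -0.001 0.071 0.001  -0.001 -0.002 -0.015  n=0.4
40.0 [ 0.46799435 -0.02299435  0.27896538] -0.001 0.141 0.001  -0.003 -0.002 -0.030  n=0.7
44.0 [ 0.47513144 -0.03013144  0.29007089] -0.001 0.210 0.001  -0.006 -0.002 -0.045  n=1.1
45.0 [ 0.477      -0.032       0.29273506] -0.001 0.228 0.001  -0.007 -0.002 -0.049  n=1.2
```

View pics/t4.png

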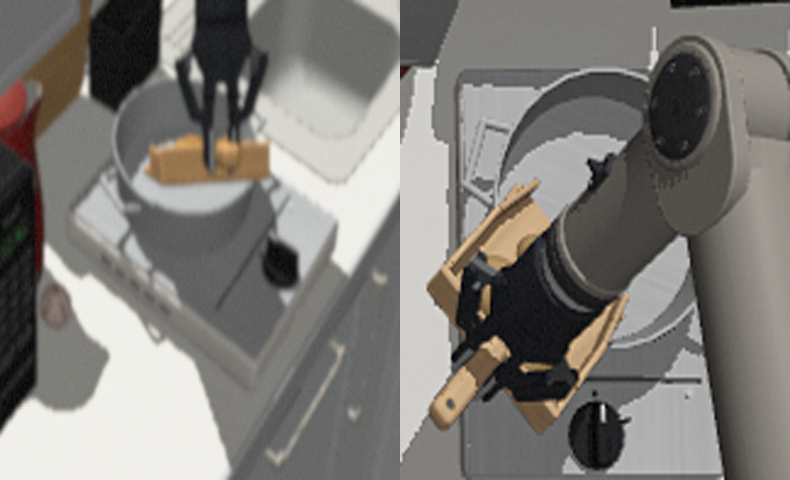

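At 32° the potatoes are still on, hidden from view by the arm, and the force is unchanged. Continue to 44°.

>>> shift_gripper(
  deltas={"rows":[[0,0.035,0,0,0,-0.007,0.01],[0,0.071,0,-0.001,0,-0.015,0.01],[0,0.106,0,-0.002,0,-0.022,0.01],[0,0.141,0,-0.003,0,-0.03,0.01],[0,0.141,0,-0.003,0,-0.03,0.01],[0,0.175,0,-0.004,0,-0.037,0.01],[0,0.21,0,-0.006,0,-0.045,0.01],[0,0.21,0,-0.006,0,-0.045,0.01],[0,0.21,0,-0.006,0,-0.045,0.01],[0,0.21,0,-0.006,0,-0.045,0.01]]},
)

```text
t: 10.68
ee_pos: [0.4762, -0.0285, 0.2912]
ee_rot: [[-0.51, 0.706, -0.491], [0.509, 0.708, 0.49], [0.693, 0.001, -0.72]]
force: [0.4, 0.6, -1.7]
grip_width: 0.0224
finger_force: 98.6
```

```bash
python3 - <<'E'
from h import *
print(arm.get_state()["qpos"])
a=optics.capture("scene")["image"][80:240,280:500]; b=optics.capture("top")["image"][100:260,370:530]
cv2.imwrite("pics/t5.png",np.hstack([cv2.resize(i,(w,480),interpolation=cv2.INTER_CUBIC) for i,w in((a,400),(b,390))])[:,:,::-1])
E
```

```text
[ 0.69673003  0.7557816  -0.83421505  1.11457834 -0.0517209   1.98709219
  0.65180228]
```

View pics/t5.png

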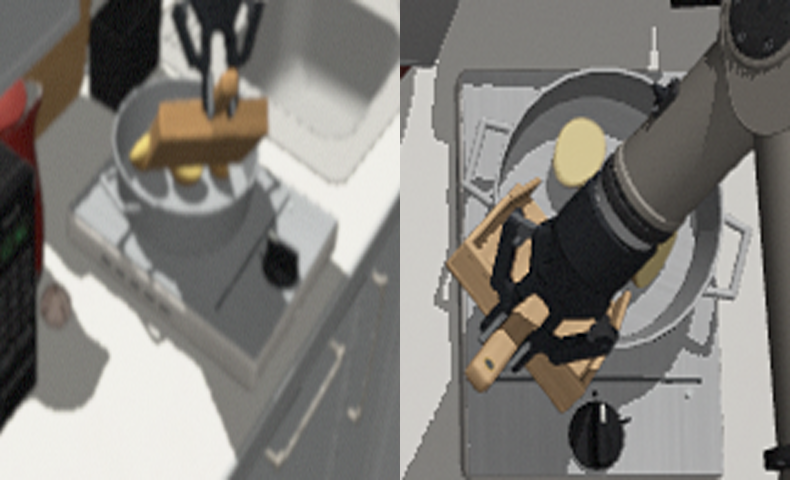

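Force on the tool fell from -4.4 to -1.7 N, which is the board's weight alone, so all three are off. Yellow cut faces show in the pan at (580,150) and (655,265). Now level the board and take it back.

```bash
python3 t.py -45 0 .44 .01 .29;  python3 t.py -74 0 .4412 .3431 .2
```

```text
0.000 -0.766 0.001  0.038 0.002 0.038  n=4.1
-0.194 -0.750 0.482  0.144 0.238 0.265  n=6.2
```

>>> shift_gripper(
  deltas={"rows":[[0,-0.15,0,0.02,0.002,0,0.01],[0,-0.3,0,0.038,0.002,0.02,0.01],[0,-0.45,0,0.038,0.002,0.038,0.01],[0,-0.62,0,0.038,0.002,0.038,0.01],[0,-0.766,0,0.038,0.002,0.038,0.01],[0,-0.766,0,0.038,0.002,0.038,0.01]]},
)

```text
t: 11.52
ee_pos: [0.4378, 0.0137, 0.2908]
ee_rot: [[-0.711, 0.703, -0.0], [0.703, 0.711, -0.001], [-0.001, -0.001, -1.0]]
force: [-0.4, -0.1, -2.1]
grip_width: 0.0221
finger_force: 98.5
```

```bash
python3 t.py -74 0 .4412 .3431 .15
python3 - <<'E'
from h import *
a=optics.capture("scene")["image"][60:220,300:500]; b=optics.capture("top")["image"][100:260,370:530]
cv2.imwrite("pics/t6.png",np.hstack([cv2.resize(i,(w,480),interpolation=cv2.INTER_CUBIC) for i,w in((a,400),(b,390))])[:,:,::-1])
E
```

```text
-0.001 0.001 0.512  0.229 0.237 0.140  n=5.7
```

>>> shift_gripper(
  deltas={"rows":[[0,0,0.08,0.04,0.04,0,0.01],[0,0,0.17,0.08,0.08,0.02,0.01],[0,0,0.26,0.12,0.12,0.05,0.01],[0,0,0.34,0.155,0.16,0.08,0.01],[0,0,0.42,0.19,0.2,0.11,0.01],[0,0,0.49,0.22,0.23,0.13,0.01],[0,0,0.512,0.229,0.237,0.14,0.01],[0,0,0.512,0.229,0.237,0.14,0.01],[0,0,0.512,0.229,0.237,0.14,0.01]]},
)

```text
t: 12.75
ee_pos: [0.4471, 0.3385, 0.1494]
ee_rot: [[-0.267, 0.964, -0.002], [0.964, 0.267, 0.0], [0.001, -0.002, -1.0]]
force: [0.6, -0.1, -1.8]
grip_width: 0.0227
finger_force: 98.5
```

```bash
python3 t.py -74 0 .4412 .3431 .0108
python3 - <<'E'
from h import *
c=optics.capture("top"); a=c["image"][100:290,210:530]
cv2.imwrite("pics/t7.png",cv2.resize(a,None,fx=2.4,fy=2.4,interpolation=cv2.INTER_CUBIC)[:,:,::-1])
E
```

```text
-0.002 -0.001 -0.009  0.006 -0.004 0.139  n=2.2
```

View pics/t7.png

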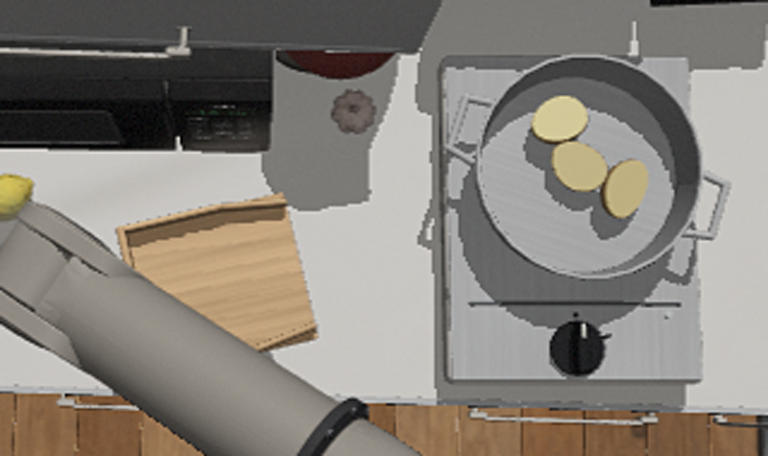

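All three potatoes lie in the pan (at (560,120), (580,165) and (626,188)), and the board is empty. The bar of the switch still points up the image along the hob's x axis. Lower the board and release.

>>> shift_gripper(
  deltas={"rows":[[0,0,0,0.002,0,0.03,0.01],[0,0,0,0.005,-0.003,0.07,0.01],[0,0,0,0.006,-0.004,0.105,0.01],[0,0,0,0.006,-0.004,0.125,0.01],[0,0,0,0.006,-0.004,0.133,0.01],[0,0,0,0.006,-0.004,0.137,0.01],[0,0,0,0.006,-0.004,0.139,0.01],[0,0,0,0.006,-0.004,0.139,0.01]]},
)

```text
t: 13.8
ee_pos: [0.4404, 0.3453, 0.012]
ee_rot: [[-0.27, 0.963, 0.001], [0.963, 0.27, 0.002], [0.002, 0.001, -1.0]]
force: [0.2, -0.1, -1.6]
grip_width: 0.0221
finger_force: 98.5
```

>>> shift_gripper(
  deltas={"rows":[[0,0,0,0,0,0,0.02],[0,0,0,0,0,0,0.04],[0,0,0,0,0,0,0.06],[0,0,0,0,0,0,0.08],[0,0,0,0,0,0,0.085],[0,0,0,0,0,0,0.085],[0,0,0,0,0,0,0.085]]},
  squeeze=30,
)

```text
t: 14.68
ee_pos: [0.4399, 0.3449, 0.0112]
ee_rot: [[-0.27, 0.963, -0.001], [0.963, 0.27, 0.001], [0.001, -0.0, -1.0]]
force: [-1.0, -0.6, -0.7]
grip_width: 0.0845
finger_force: 0.0
```

>>> shift_gripper(
  deltas={"rows":[[0,0,0,0,0,-0.04,0.085],[0,0,0,0,0,-0.1,0.085],[0,0,0,0,0,-0.16,0.085],[0,0,0,0,0,-0.2,0.085],[0,0,0,0,0,-0.2,0.085]]},
)

```text
t: 15.3
ee_pos: [0.4413, 0.3469, 0.2153]
ee_rot: [[-0.27, 0.963, 0.006], [0.963, 0.27, 0.006], [0.005, 0.007, -1.0]]
force: [-0.5, 0.5, -0.4]
grip_width: 0.0851
finger_force: 0.0
```

```bash
python3 m.py | head -12
python3 - <<'E'
from h import *
c=optics.capture("top"); im=c["image"]; hsv=cv2.cvtColor(im,cv2.COLOR_RGB2HSV)
m=np.zeros(im.shape[:2],np.uint8); m[232:258,436:466]=(im[232:258,436:466].max(2)<55)
n,l,st,ce=cv2.connectedComponentsWithStats(m); k=1+np.argmax(st[1:,4]); print("switch px",st[k],ce[k],ray(c,*ce[k],.07),ray(c,*ce[k],.085))
E
python3 w.py w3
```

```text
mask [ 261  191   76   61 2928]
handle mean [nan nan] dir [nan nan] nan len/wid [nan nan]
switch px [439 234  24  23 387] [449.74677003 244.98191214] [ 0.42479355 -0.17726959  0.07      ] [ 0.42409384 -0.17339228  0.085     ]
[0.42057441 0.41483181 0.35232337]
-193 0 [318.86036307 117.79909075]
-90 12 [329.55484609 207.84209612]
-90 -12 [309.31780612 207.93625758]
-125 0 [319.25202563 179.13623332]m.py:9: RuntimeWarning: Mean of empty slice.
  h=P[(u<258)]; mean=h.mean(0); w,V=np.linalg.eigh(np.cov(h.T)); d=V[:,1]; d*=-np.sign(d[1])
  ret = um.true_divide(
  avg = a.mean(axis, **keepdims_kw)
m.py:9: RuntimeWarning: Degrees of freedom <= 0 for slice
  h=P[(u<258)]; mean=h.mean(0); w,V=np.linalg.eigh(np.cov(h.T)); d=V[:,1]; d*=-np.sign(d[1])
  c *= np.true_divide(1, fact)
  c *= np.true_divide(1, fact)
Traceback (most recent call last):
  File "m.py", line 11, in <module>
    s=(h-mean)@d; print("handle extents",s.min(),s.max(), "tip", mean+d*s.min())
                                         ~~~~~^^
ValueError: zero-size array to reduction operation minimum which has no identity
```

```bash
python3 t.py 0 0 .4245 -.176 .17
```

```text
-0.002 -0.001 -1.297  -0.496 -0.155 0.040  n=8.3
```

>>> shift_gripper(
  deltas={"rows":[[0,0,-1.297,-0.496,-0.155,0,0.05],[0,0,-1.297,-0.496,-0.155,0,0.05],[0,0,-1.297,-0.496,-0.155,0,0.05],[0,0,-1.297,-0.496,-0.155,0,0.05],[0,0,-1.297,-0.496,-0.155,0,0.05],[0,0,-1.297,-0.496,-0.155,0,0.05],[0,0,-1.297,-0.496,-0.155,0.01,0.05],[0,0,-1.297,-0.496,-0.155,0.03,0.05],[0,0,-1.297,-0.496,-0.155,0.04,0.05],[0,0,-1.297,-0.496,-0.155,0.04,0.05],[0,0,-1.297,-0.496,-0.155,0.04,0.05]]},
)

```text
t: 16.82
ee_pos: [0.4233, -0.1757, 0.1689]
ee_rot: [[-1.0, 0.004, -0.004], [0.004, 1.0, 0.004], [0.004, 0.004, -1.0]]
force: [0.2, 1.3, -0.1]
grip_width: 0.0499
finger_force: 0.0
```

```bash
python3 t.py 0 0 .4245 -.176 .069
python3 - <<'E'
from w import *
c=wcap(); a=c["image"]; d=optics.capture("top")["image"][170:270,220:350]
cv2.imwrite("pics/w4.png",np.hstack([cv2.resize(a,(480,300)),cv2.resize(d,(320,300))])[:,:,::-1]); print(proj(c,[.4245,-.176,.089])*.75, proj(c,[.4525,-.176,.089])*.75)
E
```

```text
0.004 -0.004 -0.004  -0.002 -0.001 0.100  n=1.6
[240.0153442  153.50380557] [240.10796999 176.67312068]
```

View pics/w4.png

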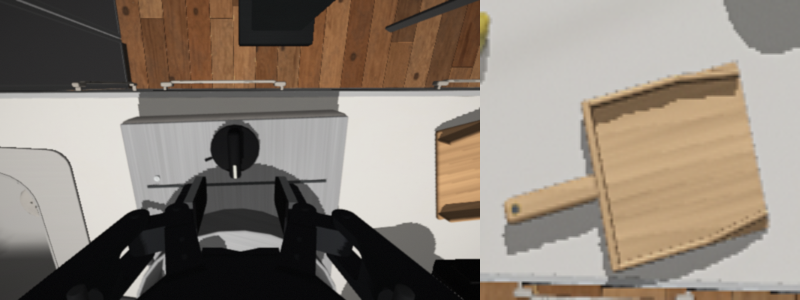

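The bar runs from (234,125) to (236,178) with the skirt centred near x = 234, about 5 px left of the prediction. So the switch is at y ≈ -0.181, with about 2° of hob yaw. The board lies flat and free.

```bash
python3 t.py 2 0 .424 -.181 .069
```

```text
0.003 -0.000 -0.032  0.001 -0.009 0.102  n=1.6
```

>>> shift_gripper(
  deltas={"rows":[[0,0,-0.035,0,-0.006,0.03,0.05],[0,0,-0.035,0,-0.006,0.07,0.05],[0,0,-0.035,0,-0.006,0.095,0.05],[0,0,-0.035,0,-0.006,0.1,0.05],[0,0,-0.035,0,-0.006,0.1,0.05],[0,0,-0.035,0,-0.006,0.1,0.03],[0,0,-0.035,0,-0.006,0.1,0.015],[0,0,-0.035,0,-0.006,0.1,0],[0,0,-0.035,0,-0.006,0.1,0],[0,0,-0.035,0,-0.006,0.1,0],[0,0,-0.035,0,-0.006,0.1,0]]},
  squeeze=50,
)

```text
t: 18.3
ee_pos: [0.4258, -0.1829, 0.072]
ee_rot: [[-0.999, -0.033, 0.002], [-0.033, 0.999, -0.003], [-0.002, -0.003, -1.0]]
force: [-0.8, -3.9, 6.8]
grip_width: 0.0129
finger_force: 51.6
```

>>> shift_gripper(
  deltas={"rows":[[0,0,0.15,0,0,-0.001,0],[0,0,0.3,0,0,-0.001,0],[0,0,0.45,0,0,-0.001,0],[0,0,0.6,0,0,-0.001,0],[0,0,0.75,0,0,-0.001,0],[0,0,0.9,0,0,-0.001,0],[0,0,1.05,0,0,-0.001,0],[0,0,1.18,0,0,-0.001,0],[0,0,1.22,0,0,-0.001,0],[0,0,1.22,0,0,-0.001,0],[0,0,1.22,0,0,-0.001,0]]},
)

```text
t: 19.68
ee_pos: [0.427, -0.1809, 0.0721]
ee_rot: [[-0.38, 0.925, 0.004], [0.925, 0.38, -0.0], [-0.002, 0.004, -1.0]]
force: [4.5, -0.9, -5.5]
grip_width: 0.0124
finger_force: 50.3
```

>>> shift_gripper(
  deltas={"rows":[[0,0,0,0,0,0,0.03],[0,0,0,0,0,0,0.045],[0,0,0,0,0,0,0.045],[0,0,0,0,0,0,0.045],[0,0,0,0,0,-0.04,0.045],[0,0,0,0,0,-0.1,0.045],[0,0,0,0,0,-0.15,0.045],[0,0,0,0,0,-0.18,0.045],[0,0,0,0,0,-0.18,0.045],[0,0,0,0,0,-0.18,0.045],[0,0,0,0,0,-0.18,0.045]]},
)

```text
t: 21.05
ee_pos: [0.4238, -0.1806, 0.2502]
ee_rot: [[-0.376, 0.927, -0.003], [0.927, 0.376, 0.003], [0.004, -0.002, -1.0]]
force: [-0.9, 0.1, 0.1]
grip_width: 0.0449
finger_force: 0.0
```

```bash
python3 - <<'E'
from w import *
a=wcap()["image"]; d=optics.capture("top")["image"][100:270,220:540]
cv2.imwrite("pics/w5.png",np.hstack([cv2.resize(a,(380,300)),cv2.resize(d,(420,300))])[:,:,::-1])
E
```

```text
(no output)
```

View pics/w5.png

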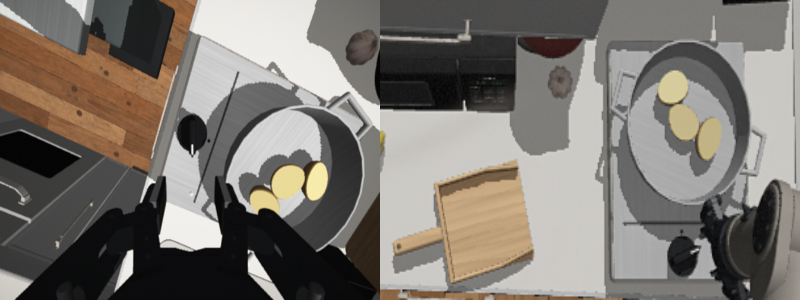

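The switch bar has turned clockwise and stays there (pointer now to the right in the top view, (683,255)). The potatoes are in the pan, the board is flat, and the arm is clear.

```bash
python3 -c "
from plant import arm, optics, ticket; print(ticket.close_job())"
```

```text
the job is handed in; nothing more can be done
None
```

The job is handed in, with no verdict returned: the last pictures show all three potatoes in the pan, the empty board flat and released on the worktop, the switch turned about 1.2 rad clockwise and staying on, and the arm clear.

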